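# Pry up the vegetable cutter's deck for cleaning

## Task

The deck of the vegetable cutter is stuck down and has to be raised for cleaning underneath. Lay the pry bar over the tall ridged block with a good 30 mm of its blade under the deck's front edge, then press the bar's handle end all the way down so that the front edge comes up at least 10 mm, and leave the deck raised with the bar still in place. Do not touch the machine itself with the gripper.

Things in the scene. Friction and masses are not known exactly. Their poses are not given: they have to be found in the camera images.
- bar: Loose flat pry bar, about 0.6 kg, 320 long, 12 thick, flat on the table at the left, blade roughly to -y. Origin: centre of its underside (also its balance point). x axis runs to the blade: dark steel blade 44 wide at x +110 to +160, steel shank 26 wide at -40 to +110 (grip here, near the origin), black rubber handle 34 wide at -160 to -40. The broad thin turner beside it is a bystander.
- bar_tip (a point): Point on the bar: middle of the blade's end edge, upper face (160 ahead of the bar's origin along its x, 12 above its underside). Axes as the bar's.
- block: Loose tall fulcrum block of dark steel, 2.6 kg, already standing before the machine; it can stay there. 60 (x) by 90 (y) by 75 tall, its top a half-round ridge of radius 12, 80 long along its y. Origin: centre of its underside. The ridge is 55 to 65 in front of the deck's front edge, parallel to it within 0.1 rad. A similar block only 35 tall, off to one side, is not for this.
- ridge (a point): Middle of the top of the tall block's ridge, 75 above the table. Axes as the block's. Laid here and let go, the bar's longer handle side sinks until the blade touches the deck from below, without raising it; the handle end is then about 55 above the table, and pressing it down to the table raises the deck's edge by about 20.
- machine: Vegetable cutter: fixed low steel frame carrying a tilting deck with white motor housing and round aluminium drum. Origin: centre of the frame's underside. x axis points from the front edge to the rear hinge, roughly to -y (within 0.25 rad), so the front edge faces +y. The front legs stand 80 behind the front edge, 110 either side of the middle; between them the space under the deck is open.
- lip (a point): Middle of the deck's front edge, lower face: 95 above the table when down. Axes as the machine's, tilting with the deck: x runs inward under the deck. The plate is 260 wide, 12 thick, bare for 90 behind the edge; drum and housing behind that rise up to 170 above it. The upper face of a bar lying level on the ridge passes 8 below this point.
- deck (a joint): Tilt of the deck about its rear hinge, 270 behind the front edge: 0 is down, positive (rad) is front edge up; 0.037 is 10 mm at the edge. The hinges are stiff by friction: the deck stays where it is left. Raising it takes about 40 N at the edge, or about 15 to 20 N on the end of the bar's handle.
There are look-alikes about, which are no part of the job. What is shaped like the block but green or pink is not meant.

How it is judged:
By the outcome, as a careful person would: the job done as asked, in the order asked, and still so for the second after the job is handed in, with the robot touching nothing.
It also fails if it takes over 58 s, if anything falls off the work surface, if the arm or the gripper's body presses on something with over 40 N, if the wrist force passes 120 N, or if a joint passes its speed limit or range.

## Robot

A 6-joint arm with a two-finger parallel gripper is mounted at the origin on the work surface. World frame = base frame: x ahead of the robot, y to its left, z up, the work surface at z = 0. Lengths are in m, angles in degrees, forces in N, time in s.
With the tool pointing down it reaches from about 0.3 to 0.75 m from the base axis. Payload 8.5 kg.
Tool frame: the origin (TCP) lies between the finger pads; the fingertips stand 17 mm ahead of it and the grasp point (between the pads) lies 2 mm behind it; z points along the fingers, y is the direction in which the jaws open and shut (so a half turn about z gives the same grasp; the last joint's range is limited). The gripper opens to 85 mm and grips with 20 to 120 N. Pads are 22 mm wide; open, the fingers measure 114 mm over their backs; the gripper's body (76 mm by 85 mm) begins 54 mm behind the grasp point. The pads swing forward as they close: fully open they stand 13 mm farther back than shut.
Start: joints at [-84.185, 21.807, 74.336, -0, 83.858, -12.336], TCP at [0.171, -0.523, 0.248] pointing down, gripper open.
Joint ranges: [-178.18, 178.18], [-50.72, 133.34], [12.68, 142.11], [-81.47, 261.47], [9.98, 163.14], [-165.26, 165.26]. Speed limits (degrees/s): [136.94, 136.94, 180, 180, 180, 180].

## Interface

Orientations are given as a 3x3 rotation matrix whose columns are the frame's x, y, z axes.
In Python, from rig import readout, eyes, env gives the robot as it stands.
- The arm moves only by the tool arm_command, never from a script. Its argument "rows" is text: rows parted by semicolons, each of 7 numbers parted by spaces: the closure, from 0 (fully open) to 1 (shut), then the shift along the tool's x, y, z in mm, then the turn, a rotation vector about the tool's x, y, z in degrees. In form: grip dx dy dz rx ry rz; .... A call has 1 to 5 rows; each row shifts and turns the commanded pose from where the row before left it, along the tool's axes as they then stand; what a row does not reach is not made up. A row lasts 1/12 s, in which the tool goes at most 41.7 mm and 7.16 degrees, less where a joint would pass 70% of its speed; a pose out of reach is approached as far as the arm can. A call with a gripper value outside its range is refused whole. The fingers move at their own pace and stop on an object; "squeeze" is the grip in N (left out, the last holds). Time passes only in rows, so rows that do not move let the fingers close. It gives the time, the measured TCP pose, the force and the opening at its end, in the units of the state.
- readout.observe(): the state, without advancing time (a new reading comes with each control period).
- eyes.get_image(name): name is "scene" or "top"; returns the picture (400x640x3 uint8, red, green, blue); there is no depth.
- eyes.camera_model(name): a dict with "mtx" (3x3 intrinsics, pixels), "k1" (the pictures are not rectified: a ray, as slopes to the right and down, at radius r is drawn at 1 + k1 r^2 times it, then the intrinsics apply), "view" (4x4, takes a point from world to camera coordinates). Camera axes: x right, y up, looking along -z (the intrinsics and any distortion apply to the point x, -y, -z); pixel columns grow to the right and rows downward; lengths in m; the calibration is good to about 2 mm. A picture is of the moment at which its call begins. camera_model takes no time and is no camera call.
- env.close_job(): hands the job in, once; it reports no verdict.
The state is a dict: "time_s": time; "q": joint angles; "qvel": joint speeds; "joint_efforts": joint torques, N m; "position": TCP position; "tool_rot": TCP orientation; "ft_force": force on the tool from outside, world axes, zero at the start; "wrist_torque": the same for the moment, N m; "grip_width": finger opening in m.
Only numpy, scipy, OpenCV 4.12 (cv2) and the standard library are available. Lean on these libraries where they do the work, as an engineer would, in place of code of your own. Each camera call takes 0.05 s, during which the arm holds its last target. There are 200 camera calls.

## Working session

There is one attempt and no reset: what is moved stays moved. The work goes in short steps, Python scripts to look and compute and a tool call to move; the robot and the scene stay as the last step left them, time stands still between calls to the robot, and variables do not carry over. Pictures are saved under pics/ and viewed, about 8 in all and at most 12, crops included, and the job is handed in when it is done.

Besides the shell and the picture viewer there is one more tool, called after "Call:" as name(argument=value, ...) on one line, values as JSON. arm_command: Moves the arm, as the interface text tells. Its arguments: {"type":"object","properties":{"rows":{"type":"string"},"squeeze":{"type":"number"}},"required":["rows"]}

```bash
mkdir -p pics; ls; python3 - <<'E'
from rig import readout, eyes, env
import cv2, numpy as np
for n in ("scene","top"):
    im=eyes.get_image(n); cv2.imwrite(f"pics/{n}0.png",im[:,:,::-1])
    m=eyes.camera_model(n); print(n,np.round(m["mtx"],1).tolist(),m["k1"],np.round(m["view"],3).tolist())
o=readout.observe(); print(o["time_s"],np.round(o["tool_rot"],3).tolist())
E
```

```text
pics
scene [[362.3, 0.0, 323.8], [0.0, 362.3, 197.1], [0.0, 0.0, 1.0]] -0.003886101943293486 [[-0.669, 0.743, 0.0, 0.361], [-0.479, -0.432, 0.764, 0.124], [0.568, 0.511, 0.645, -1.363], [0.0, 0.0, 0.0, 1.0]]
top [[396.7, 0.0, 320.6], [0.0, 396.7, 202.3], [0.0, 0.0, 1.0]] -0.06639528876491438 [[-0.012, -1.0, 0.001, -0.041], [0.999, -0.012, 0.05, -0.468], [-0.05, 0.001, 0.999, -1.338], [0.0, 0.0, 0.0, 1.0]]
0.1 [[0.95, 0.312, -0.0], [0.312, -0.95, 0.001], [0.0, -0.001, -1.0]]
```

View pics/scene0.png

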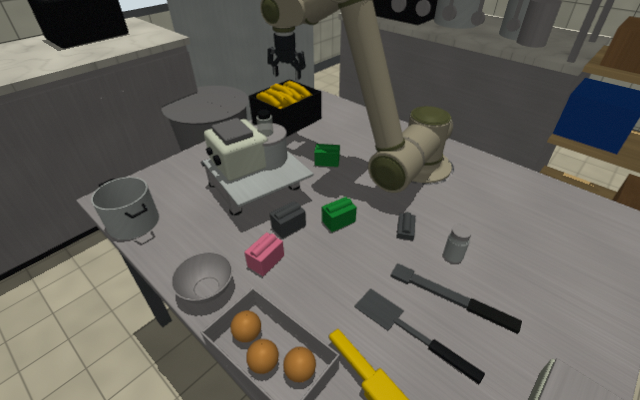

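View pics/top0.png

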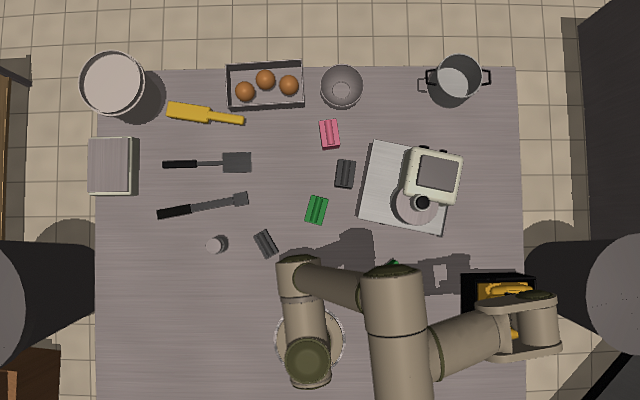

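Candidates in the top view:
- **Bar:** the narrow-bladed tool at (203,206) fits. The broad-bladed one at (207,162) is the turner.
- **Block:** the dark one at (345,173), just before the deck edge, fits. The dark one at (266,243) is the low block, and the green and pink ones are excluded.

I'll confirm this in one enlarged crop.

```bash
cat > h.py <<'E'
import numpy as np, cv2
from rig import readout, eyes, env
def cast(n,uv,z):
    m=eyes.camera_model(n);K=np.array(m["mtx"]);V=np.array(m["view"])
    p=cv2.undistortPoints(np.array(uv,float).reshape(-1,1,2),K,np.array([m["k1"],0,0,0,0.]))[:,0]
    d=np.c_[p[:,0],-p[:,1],-np.ones(len(p))]@V[:3,:3]; c=-V[:3,:3].T@V[:3,3]
    return c+d*((z-c[2])/d[:,2])[:,None]
def proj(n,P):
    m=eyes.camera_model(n);K=np.array(m["mtx"]);V=np.array(m["view"])
    q=np.atleast_2d(P)@V[:3,:3].T+V[:3,3]; a=q[:,:2]*[1,-1]/-q[:,2:]
    a=a*(1+m["k1"]*(a**2).sum(1,keepdims=True)); return a@K[:2,:2].T+K[:2,2]
E
python3 - <<'E'
import cv2
im=cv2.imread("pics/top0.png"); s=cv2.imread("pics/scene0.png")
a=cv2.resize(im[130:250,150:270],None,fx=3.3,fy=3.3,interpolation=cv2.INTER_CUBIC)
b=cv2.resize(im[130:250,300:420],None,fx=3.3,fy=3.3,interpolation=cv2.INTER_CUBIC)
cv2.imwrite("pics/crop1.png",cv2.hconcat([a,b]))
E
```

```text
(no output)
```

View pics/crop1.png

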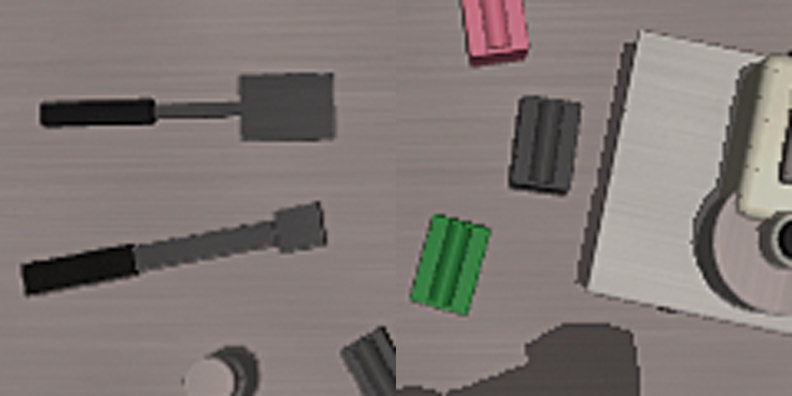

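```bash
python3 - <<'E'
from h import *
im=cv2.imread("pics/top0.png"); hsv=cv2.cvtColor(im,cv2.COLOR_BGR2HSV); g=im.max(2)
def rect(box,thr):
    x0,y0,x1,y1=box; m=(g[y0:y1,x0:x1]<thr).astype(np.uint8)
    c=max(cv2.findContours(m,cv2.RETR_EXTERNAL,cv2.CHAIN_APPROX_NONE)[0],key=cv2.contourArea)
    return c[:,0]+[x0,y0], cv2.minAreaRect((c+np.array([x0,y0])).astype(np.float32))
# bar
c,r=rect((152,183,255,225),95); print("bar px",r,len(c))
P=cast("top",c,0.006); v=cv2.fitLine(P[:,:2].astype(np.float32),cv2.DIST_L2,0,.01,.01).ravel()
d=v[:2]*(-1 if v[1]>0 else 1); t=(P[:,:2]-v[2:])@d; lo,hi=t.min(),t.max()
ctr=v[2:]+d*(lo+hi)/2; print("bar centre",ctr,"len",hi-lo,"dir deg",np.degrees(np.arctan2(d[1],d[0])))
# block
c,r=rect((330,152,361,195),95); print("block px",r)
R=cv2.minAreaRect(cast("top",c,0.055)[:,:2].astype(np.float32)); print("block",R)
# ridge center guess
cr=lambda x,y:(300+(x-396)/3.3,130+y/3.3)
print("ridge pts",cast("top",[cr(550,98),cr(541,190)],0.075))
# deck edge: fit white mask leftmost pixels
pts=[]
for y in range(146,214,3):
    row=g[y,345:400].astype(int); 
    k=np.argmax(row>165)
    pts.append((345+k,y))
print(pts[::4])
P=cast("top",pts,0.107); v=cv2.fitLine(P[:,:2].astype(np.float32),cv2.DIST_HUBER,0,.01,.01).ravel(); print("edge line",v)
print("corners",cast("top",[cr(640,30),cr(588,290)],0.107))
E
```

```text
bar px ((202.17306518554688, 206.36538696289062), (13.335897445678711, 93.15516662597656), 78.69007110595703) 205
bar centre [0.45997361 0.36207344] len 0.3225408178352486 dir deg -80.06675
block px ((344.4366455078125, 173.7248992919922), (19.163738250732422, 28.811687469482422), 7.594642639160156)
block ((0.5594351291656494, -0.12594972550868988), (0.06338374316692352, 0.0957087054848671), 81.49267578125)
ridge pts [[ 0.60281436 -0.1326664   0.075     ]
 [ 0.51162519 -0.12238098  0.075     ]]
[(np.int64(373), 146), (np.int64(370), 158), (np.int64(368), 170), (np.int64(366), 182), (np.int64(363), 194), (np.int64(361), 206)]
edge line [ 0.9755511  -0.21977247  0.54896176 -0.19442926]
corners [[ 0.66332008 -0.21879764  0.107     ]
 [ 0.41236888 -0.16404654  0.107     ]]
```

The crop confirms it: the narrow-bladed bar is at left, and the dark block stands parallel before the deck edge. Next I'll rise, then travel over to the bar.

Call:
arm_command(rows="0 0 0 -40 0 0 0; 0 0 0 -40 0 0 0; 0 0 0 -40 0 0 0; 0 22 -30 0 0 0 0; 0 22 -30 0 0 0 0", squeeze=60)

```text
time_s: 0.52
position: [0.1944, -0.4527, 0.37]
tool_rot: [[0.951, 0.31, 0.001], [0.31, -0.951, -0.005], [-0.001, 0.005, -1.0]]
ft_force: [1.2, 1.3, -1.0]
grip_width: 0.0855
```

Call:
arm_command(rows="0 22 -30 0 0 0 0; 0 22 -30 0 0 0 0; 0 22 -30 0 0 0 0; 0 22 -30 0 0 0 0; 0 22 -30 0 0 0 0")

```text
time_s: 0.93
position: [0.2523, -0.2732, 0.368]
tool_rot: [[0.95, 0.311, -0.0], [0.311, -0.95, 0.001], [0.0, -0.001, -1.0]]
ft_force: [1.8, -1.1, -0.4]
grip_width: 0.0856
```

Call:
arm_command(rows="0 22 -30 0 0 0 0; 0 22 -30 0 0 0 0; 0 22 -30 0 0 0 0; 0 22 -30 0 0 0 0; 0 22 -30 0 0 0 0")

```text
time_s: 1.35
position: [0.3099, -0.0964, 0.3683]
tool_rot: [[0.95, 0.311, 0.0], [0.311, -0.95, -0.0], [0.0, 0.0, -1.0]]
ft_force: [0.4, -1.0, -0.3]
grip_width: 0.0851
```

Call:
arm_command(rows="0 22 -30 0 0 0 0; 0 22 -30 0 0 0 0; 0 22 -30 0 0 0 0; 0 22 -30 0 0 0 0; 0 22 -30 0 0 0 0")

```text
time_s: 1.77
position: [0.3677, 0.0806, 0.3683]
tool_rot: [[0.95, 0.312, 0.0], [0.312, -0.95, -0.0], [0.0, 0.0, -1.0]]
ft_force: [1.5, -1.8, 0.1]
grip_width: 0.0854
```

Call:
arm_command(rows="0 22 -30 0 0 0 0; 0 22 -30 0 0 0 0; 0 22 -30 0 0 0 0; 0 22 -30 0 0 0 0; 0 22 -30 0 0 0 0")

```text
time_s: 2.18
position: [0.4256, 0.2574, 0.368]
tool_rot: [[0.95, 0.312, -0.001], [0.312, -0.95, -0.0], [-0.001, 0.0, -1.0]]
ft_force: [1.1, -0.6, -0.6]
grip_width: 0.0851
```

Call:
arm_command(rows="0 22 -30 0 0 0 0; 0 22 -30 0 0 0 0; 0 22 -30 0 0 0 0; 0 0 0 0 0 0 -7; 0 0 0 0 0 0 -7")

```text
time_s: 2.6
position: [0.4605, 0.3632, 0.3665]
tool_rot: [[0.843, 0.539, -0.003], [0.539, -0.843, -0.001], [-0.003, -0.0, -1.0]]
ft_force: [-0.6, 0.1, -0.3]
grip_width: 0.0854
```

Call:
arm_command(rows="0 0 0 0 0 0 -7; 0 0 0 0 0 0 -7; 0 0 0 0 0 0 -7; 0 0 0 0 0 0 -7; 0 0 0 0 0 0 -7")

```text
time_s: 3.02
position: [0.4602, 0.3614, 0.3678]
tool_rot: [[0.383, 0.924, -0.001], [0.924, -0.383, -0.0], [-0.001, -0.001, -1.0]]
ft_force: [0.2, 0.1, -0.6]
grip_width: 0.0854
```

Call:
arm_command(rows="0 0 0 0 0 0 -7; 0 0 0 0 0 0 -7; 0 0 0 0 0 0 -7; 0 0 0 0 0 0 -7; 0 0 0 0 0 0 -5")

```text
time_s: 3.43
position: [0.4603, 0.3614, 0.3679]
tool_rot: [[-0.182, 0.983, -0.001], [0.983, 0.182, -0.0], [-0.0, -0.001, -1.0]]
ft_force: [0.7, -0.5, 0.5]
grip_width: 0.0857
```

Call:
arm_command(rows="0 0 0 40 0 0 0; 0 0 0 40 0 0 0; 0 0 0 40 0 0 0; 0 0 0 40 0 0 0; 0 0 0 40 0 0 0")

```text
time_s: 3.85
position: [0.4598, 0.3612, 0.1664]
tool_rot: [[-0.176, 0.984, -0.0], [0.984, 0.176, -0.0], [-0.0, -0.0, -1.0]]
ft_force: [1.3, -0.1, -0.6]
grip_width: 0.0855
```

Call:
arm_command(rows="0 0 0 40 0 0 0; 0 0 0 40 0 0 0; 0 0 0 20 0 0 0; 0 0 0 0 0 0 0; 0 0 0 0 0 0 0")

```text
time_s: 4.27
position: [0.4603, 0.3614, 0.068]
tool_rot: [[-0.176, 0.984, -0.001], [0.984, 0.176, -0.001], [-0.0, -0.002, -1.0]]
ft_force: [0.2, -0.9, 0.9]
grip_width: 0.0856
```

```bash
python3 - <<'E'
from h import *
a=eyes.get_image("scene")[:,:,::-1]; b=eyes.get_image("top")[:,:,::-1]
a=cv2.resize(a[230:350,370:530],(640,480)); cv2.imwrite("pics/scene1.png",a)
E
```

```text
(no output)
```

View pics/scene1.png

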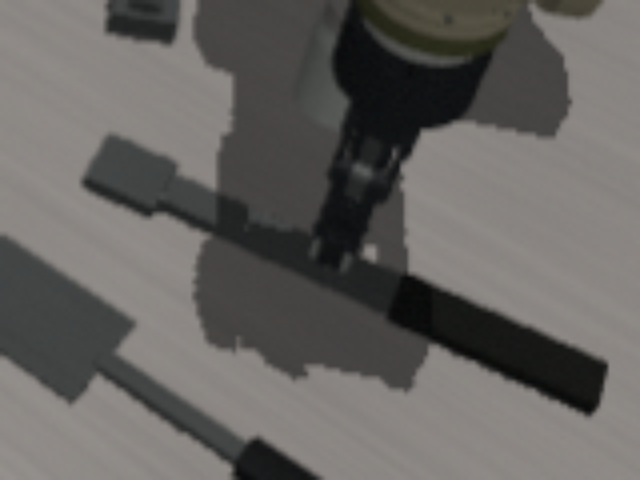

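The gripper sits over the shank at about crop px (340,255), between blade and handle. I'll descend, grip and lift.

Call:
arm_command(rows="0 0 0 30 0 0 0; 0 0 0 17 0 0 0; 0 0 0 0 0 0 0; 1 0 0 0 0 0 0; 1 0 0 0 0 0 0")

```text
time_s: 4.78
position: [0.4613, 0.362, 0.0234]
tool_rot: [[-0.176, 0.984, 0.003], [0.984, 0.176, 0.002], [0.001, 0.003, -1.0]]
ft_force: [-0.1, -0.2, -0.1]
grip_width: 0.0641
```

Call:
arm_command(rows="1 0 0 0 0 0 0; 1 0 0 0 0 0 0; 1 0 0 0 0 0 0; 1 0 0 0 0 0 0; 1 0 0 0 0 0 0")

```text
time_s: 5.2
position: [0.461, 0.3617, 0.0226]
tool_rot: [[-0.176, 0.984, 0.002], [0.984, 0.176, 0.001], [0.001, 0.002, -1.0]]
ft_force: [-1.5, -0.6, 8.0]
grip_width: 0.0234
```

Call:
arm_command(rows="1 0 0 0 0 0 0; 1 0 0 -10 0 0 0; 1 0 0 -25 0 0 0; 1 0 0 -40 0 0 0; 1 0 0 -40 0 0 0")

```text
time_s: 5.62
position: [0.4592, 0.3609, 0.1369]
tool_rot: [[-0.176, 0.984, -0.004], [0.984, 0.176, -0.002], [-0.001, -0.004, -1.0]]
ft_force: [2.1, 0.8, -5.3]
grip_width: 0.0233
```

Call:
arm_command(rows="1 0 0 -25 0 0 0; 1 0 0 -20 0 0 0; 1 -30 4 0 0 0 0; 1 -30 4 0 0 0 0; 1 -30 4 0 0 0 0")

```text
time_s: 6.03
position: [0.4873, 0.274, 0.1816]
tool_rot: [[-0.178, 0.984, -0.001], [0.984, 0.178, -0.0], [-0.0, -0.001, -1.0]]
ft_force: [1.2, 0.3, -5.3]
grip_width: 0.0237
```

Call:
arm_command(rows="1 -30 4 0 0 0 0; 1 -30 4 0 0 0 0; 1 -30 4 0 0 0 0; 1 -30 4 0 0 0 0; 1 -30 4 0 0 0 0")

```text
time_s: 6.45
position: [0.5337, 0.1294, 0.1813]
tool_rot: [[-0.176, 0.984, -0.002], [0.984, 0.176, 0.0], [0.0, -0.002, -1.0]]
ft_force: [1.4, 0.1, -5.2]
grip_width: 0.0238
```

Call:
arm_command(rows="1 -30 4 0 0 0 0; 1 -30 4 0 0 0 0; 1 -30 4 0 0 0 0; 1 -30 4 0 0 0 0; 1 -30 4 0 0 0 0")

```text
time_s: 6.87
position: [0.5798, -0.0146, 0.1812]
tool_rot: [[-0.176, 0.984, -0.002], [0.984, 0.176, 0.001], [0.001, -0.002, -1.0]]
ft_force: [0.8, 0.5, -5.5]
grip_width: 0.0238
```

Call:
arm_command(rows="1 0 0 0 0 0 5; 1 0 0 0 0 0 5; 1 0 0 0 0 0 5; 1 0 0 0 0 0 5; 1 0 0 0 0 0 0")

```text
time_s: 7.28
position: [0.5796, -0.0133, 0.1812]
tool_rot: [[0.174, 0.985, -0.002], [0.985, -0.174, 0.0], [0.0, -0.002, -1.0]]
ft_force: [0.4, 0.4, -6.3]
grip_width: 0.0235
```

```bash
python3 - <<'E'
from h import *
a=eyes.get_image("scene")[:,:,::-1]; b=eyes.get_image("top")[:,:,::-1]
cv2.imwrite("pics/s2.png",a);cv2.imwrite("pics/t2.png",b)
a=cv2.resize(a[110:260,190:390],(800,600)); cv2.imwrite("pics/s2c.png",a)
print(readout.observe()["position"])
E
```

```text
[ 0.57984869 -0.01321117  0.18123626]
```

View pics/s2c.png

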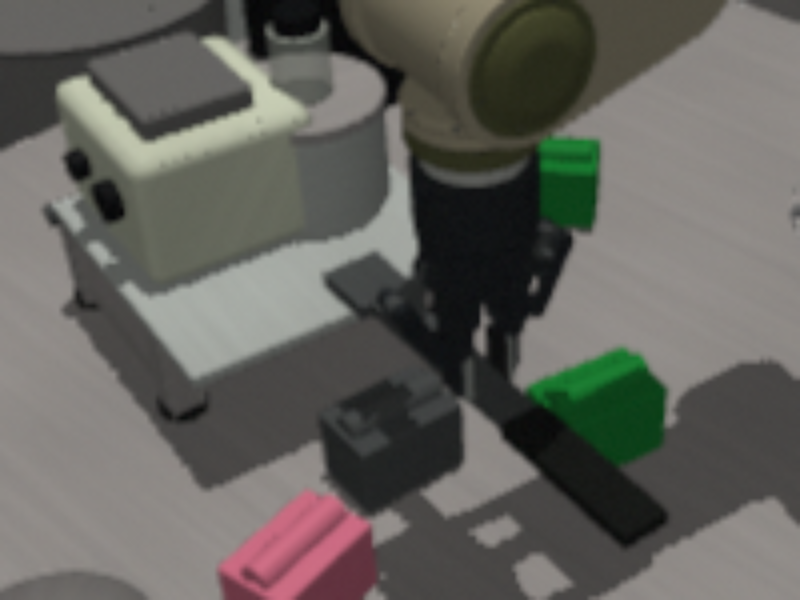

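View pics/t2.png

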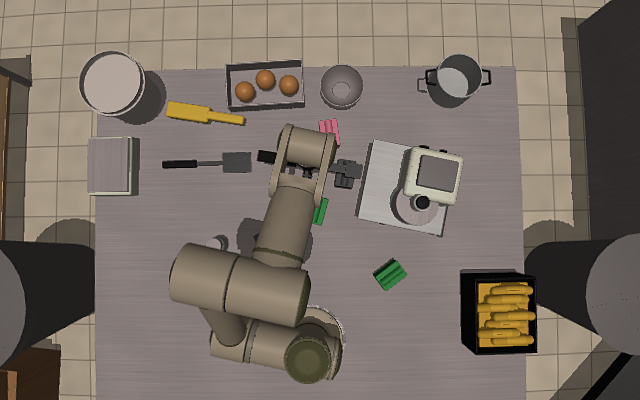

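```bash
python3 - <<'E'
from h import *
o=np.array([.5795,-.0135,.1586]);u=np.array([-.174,-.985,0]);n=np.array([.985,-.174,0]);z=np.array([0,0,.012])
for d in (0,.006,-.006):
  print(d,np.round(proj("scene",np.array([o+.16*u+.022*n+z,o+.16*u-.022*n+z,o-.16*u+.017*n+z,o-.16*u-.017*n+z])+[0,0,d]),1).tolist())
print("seen blade",[190+325/4,110+275/4],[190+378/4,110+252/4],"handle",[190+630/4,110+540/4],[190+666/4,110+516/4])
# deck edge lower/upper line in scene: predicted vs seen
e=np.array([[.663,-.219,.107],[.663,-.219,.095],[.412,-.164,.107],[.412,-.164,.095]])
print("deck corners pred",np.round(proj("scene",e),1).tolist(),"seen top-left",[190+200/4,110+378/4])
# block: predicted ridge ends
w=np.array([.0795,-.010,0])/.0801*.04; r=np.array([.5582,-.1268,.075])
print(np.round((proj("scene",np.array([r+w,r-w]))-[190,110])*4).tolist())
# block corners bottom-front
E
```

```text
0 [[269.4, 177.4], [282.6, 171.7], [344.9, 243.3], [356.0, 236.6]]
0.006 [[269.2, 175.7], [282.4, 170.0], [345.0, 241.5], [356.1, 234.8]]
-0.006 [[269.6, 179.1], [282.7, 173.4], [344.8, 245.1], [355.8, 238.4]]
seen blade [271.25, 178.75] [284.5, 173.0] handle [347.5, 245.0] [356.5, 239.0]
deck corners pred [[237.4, 203.1], [238.0, 206.3], [312.2, 172.0], [312.2, 175.0]] seen top-left [240.0, 204.5]
[[344.0, 415.0], [433.0, 368.0]]
```

The bar is level in the grip. The bar and deck both show the same small offset in the scene view, so their relative placement holds. I'll lower, tip the blade down 2°, and slide in along the bar's axis.

Call:
arm_command(rows="1 0 0 30 0 0 0; 1 0 0 30 0 0 0; 1 0 0 16 0 0 0; 1 0 0 0 0 2 0; 1 0 0 0 0 0 0")

```text
time_s: 7.8
position: [0.5797, -0.0135, 0.1043]
tool_rot: [[0.169, 0.986, 0.004], [0.985, -0.169, 0.036], [0.036, -0.003, -0.999]]
ft_force: [-0.0, -1.3, -5.6]
grip_width: 0.0233
```

Call:
arm_command(rows="1 -10 0 0 0 0 0; 1 -12 0 0 0 0 0; 1 -12 0 0 0 0 0; 1 0 0 0 0 0 0; 1 0 0 0 0 0 0")

```text
time_s: 8.22
position: [0.5744, -0.048, 0.1045]
tool_rot: [[0.172, 0.985, 0.007], [0.984, -0.173, 0.034], [0.035, 0.001, -0.999]]
ft_force: [-0.5, 0.4, -5.2]
grip_width: 0.0238
```

```bash
python3 - <<'E'
from h import *
o=readout.observe();print(o["position"],o["ft_force"])
a=eyes.get_image("scene")[:,:,::-1]
a=cv2.resize(a[140:240,200:360],(800,500),interpolation=cv2.INTER_CUBIC); cv2.imwrite("pics/s3c.png",a)
E
```

```text
[ 0.57438806 -0.04801111  0.10448672] [-0.45614653  0.36590628 -5.21837242]
```

View pics/s3c.png

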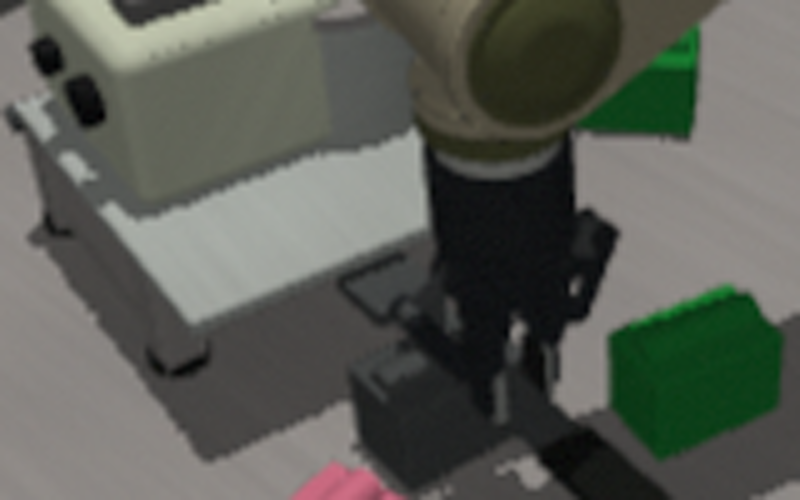

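```bash
python3 - <<'E'
from h import *
o=np.array([.5744,-.048,.0819]);u=np.array([-.173,-.984,-.035]);n=np.array([.985,-.173,0]);z=np.array([0,0,.012])
f=lambda P:np.round((proj("scene",P)+[2,1.5]-[200,140])*5).tolist()
print("tip corners",f(np.array([o+.16*u+.022*n+z,o+.16*u-.022*n+z])))
print("blade rear corners",f(np.array([o+.11*u+.022*n+z,o+.11*u-.022*n+z])))
t=np.array([.9756,-.2198,0]);e=np.array([.549,-.1944,0])
for h in(.107,.095):print(h,f(np.array([e+.02*t+[0,0,h],e+[0,0,h],e-.04*t+[0,0,h]])))
E
```

```text
tip corners [[338.0, 277.0], [400.0, 249.0]]
blade rear corners [[382.0, 318.0], [445.0, 288.0]]
0.107 [[346.0, 260.0], [376.0, 248.0], [434.0, 224.0]]
0.095 [[349.0, 276.0], [378.0, 264.0], [435.0, 240.0]]
```

The blade end at (340,280)–(400,257) sits right at the deck's lower edge, passing beneath it as predicted. I'll slide in the rest and lay it on the ridge.

Call:
arm_command(rows="1 -11 0 0 0 0 0; 1 -11 0 0 0 0 0; 1 -11 0 0 0 0 0; 1 0 0 0 0 0 0; 1 0 0 0 0 0 0")

```text
time_s: 8.68
position: [0.5687, -0.0802, 0.1029]
tool_rot: [[0.172, 0.985, 0.006], [0.984, -0.172, 0.034], [0.035, -0.0, -0.999]]
ft_force: [-0.2, 0.2, -5.4]
grip_width: 0.024
```

Call:
arm_command(rows="1 0 0 2 0 0 0; 1 0 0 2 0 -2 0; 1 0 0 1 0 0 0; 1 0 0 0 0 0 0; 1 0 0 0 0 0 0")

```text
time_s: 9.1
position: [0.5689, -0.0788, 0.098]
tool_rot: [[0.171, 0.985, 0.0], [0.985, -0.171, 0.001], [0.001, -0.0, -1.0]]
ft_force: [0.3, 0.4, -5.5]
grip_width: 0.0238
```

Call:
arm_command(rows="1 0 0 1 0 -1 0; 1 0 0 1 0 -1 0; 1 0 0 1 0 -1 0; 1 0 0 0 0 0 0; 1 0 0 0 0 0 0")

```text
time_s: 9.52
position: [0.5688, -0.0789, 0.095]
tool_rot: [[0.17, 0.985, -0.009], [0.984, -0.17, -0.051], [-0.052, -0.0, -0.999]]
ft_force: [0.4, 0.2, -3.0]
grip_width: 0.0239
```

```bash
python3 - <<'E'
from h import *
o=readout.observe();print(o["position"],o["ft_force"],o["wrist_torque"])
a=eyes.get_image("scene")[:,:,::-1]
a=cv2.resize(a[140:240,200:360],(800,500),interpolation=cv2.INTER_CUBIC); cv2.imwrite("pics/s4c.png",a)
E
```

```text
[ 0.56877812 -0.07885451  0.09498697] [ 0.39298711  0.21788239 -3.02422621] [ 0.14370082 -0.01260773 -0.0106544 ]
```

View pics/s4c.png

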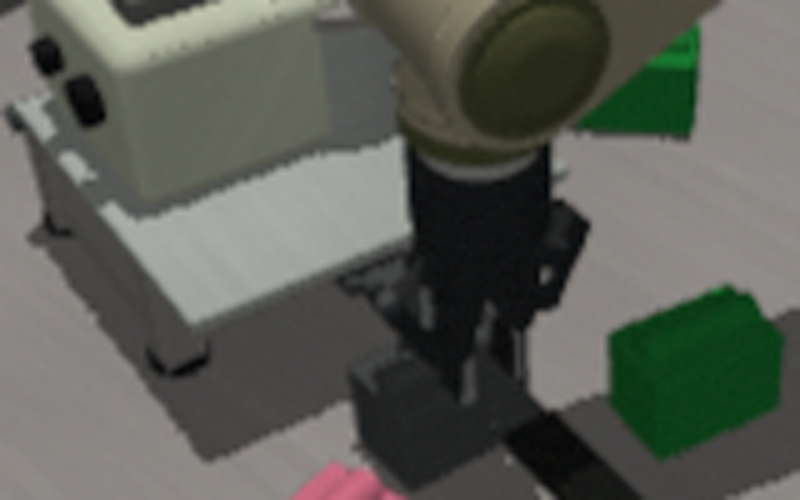

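The blade is under the deck with only its rear end and shoulders showing at about (345,280). The force drop shows it touching the ridge. I'll release and rise.

Call:
arm_command(rows="0.3 0 0 0 0 0 0; 0.5 0 0 0 0 0 0; 0 0 0 0 0 0 0; 0 0 0 0 0 0 0; 0 0 0 0 0 0 0")

```text
time_s: 9.98
position: [0.569, -0.0793, 0.0953]
tool_rot: [[0.171, 0.985, -0.008], [0.984, -0.171, -0.052], [-0.052, 0.001, -0.999]]
ft_force: [-0.3, -0.5, 0.4]
grip_width: 0.0769
```

Call:
arm_command(rows="0 0 0 0 0 0 0; 0 0 0 -15 0 0 0; 0 0 0 -35 0 0 0; 0 0 0 -35 0 3 0; 0 0 0 -35 0 0 0")

```text
time_s: 10.4
position: [0.5693, -0.0749, 0.2163]
tool_rot: [[0.171, 0.985, -0.0], [0.985, -0.171, 0.003], [0.003, -0.001, -1.0]]
ft_force: [-0.3, -1.1, 0.1]
grip_width: 0.0852
```

Call:
arm_command(rows="1 38 0 0 0 0 0; 1 38 0 0 0 0 0; 1 38 0 0 0 0 0; 1 38 0 0 0 0 0; 1 0 0 0 0 0 0")

```text
time_s: 10.82
position: [0.5957, 0.0807, 0.2149]
tool_rot: [[0.166, 0.986, 0.001], [0.986, -0.166, 0.002], [0.002, 0.0, -1.0]]
ft_force: [0.1, -0.3, 0.1]
grip_width: 0.0258
```

```bash
python3 - <<'E'
from h import *
o=readout.observe();print(o["position"],o["ft_force"],o["tool_rot"])
a=eyes.get_image("scene")[:,:,::-1];b=eyes.get_image("top")[:,:,::-1]
cv2.imwrite("pics/s5.png",a);cv2.imwrite("pics/t5.png",b)
cv2.imwrite("pics/c5.png",cv2.vconcat([cv2.resize(a[140:265,200:400],(480,300)),cv2.resize(b[120:245,250:450],(480,300))]))
E
```

```text
[0.59565578 0.08067256 0.21492054] [ 0.06112158 -0.27588701  0.08603292] [[ 1.65677023e-01  9.86179918e-01  5.41316158e-04]
 [ 9.86178343e-01 -1.65677734e-01  1.77886840e-03]
 [ 1.84396833e-03  2.39116651e-04 -9.99998271e-01]]
```

View pics/c5.png

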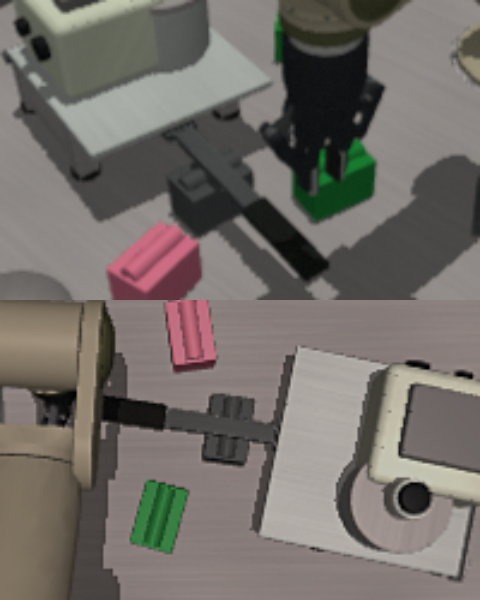

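```bash
python3 - <<'E'
from h import *
f=lambda x,y:(250+x/2.4,120+(y-300)/2.4)
for p,z in(((120,411),.07),((160,416.5),.076),((200,424),.08),((250,431),.088)): print(cast("top",[f(*p)],z).round(4))
# handle end in scene, lower-right corners
g=lambda x,y:(200+x/2.4-2,140+y/2.4-1.5)
print(cast("scene",[g(328,262),g(303,277)],.067).round(4))
E
```

```text
[[0.5837 0.02   0.07  ]]
[[ 0.5747 -0.0345  0.076 ]]
[[ 0.5634 -0.0884  0.08  ]]
[[ 0.5521 -0.1552  0.088 ]]
[[0.5779 0.0734 0.067 ]
 [0.6123 0.0674 0.067 ]]
```

Call:
arm_command(rows="1 -32 0 0 0 0 0; 1 0 0 40 0 0 0; 1 0 0 40 0 0 0; 1 0 0 35 0 0 0; 1 0 0 5 0 0 0")

```text
time_s: 11.33
position: [0.5885, 0.0416, 0.0909]
tool_rot: [[0.173, 0.985, -0.006], [0.985, -0.173, -0.0], [-0.001, -0.006, -1.0]]
ft_force: [-5.2, -1.3, 10.1]
grip_width: 0.0001
```

Call:
arm_command(rows="1 0 0 5 0 0 0; 1 -0.5 0 5 0 0 0; 1 -0.5 0 5 0 0 0; 1 -0.7 0 4 0 0 0; 1 -0.7 0 4 0 0 0")

```text
time_s: 11.75
position: [0.5912, 0.0402, 0.0768]
tool_rot: [[0.172, 0.985, 0.007], [0.985, -0.172, -0.0], [0.001, 0.007, -1.0]]
ft_force: [-5.8, 4.9, 31.1]
grip_width: 0.0001
```

Call:
arm_command(rows="1 0 0 0 0 0 0; 1 0 0 0 0 0 0; 1 0 0 0 0 0 0")

```text
time_s: 12.0
position: [0.5913, 0.0403, 0.0764]
tool_rot: [[0.172, 0.985, 0.006], [0.985, -0.172, -0.0], [0.001, 0.006, -1.0]]
ft_force: [-4.5, 3.9, 24.3]
grip_width: 0.0
```

```bash
python3 - <<'E'
from h import *
o=readout.observe();print(o["position"],o["ft_force"])
a=eyes.get_image("scene")[:,:,::-1];b=eyes.get_image("top")[:,:,::-1]
cv2.imwrite("pics/s6.png",a);cv2.imwrite("pics/c6.png",cv2.vconcat([cv2.resize(a[140:265,200:400],(480,300)),cv2.resize(b[120:245,250:450],(480,300))]))
E
```

```text
[0.59127159 0.04026232 0.07635371] [-4.48750424  3.89646506 24.34987112]
```

View pics/c6.png

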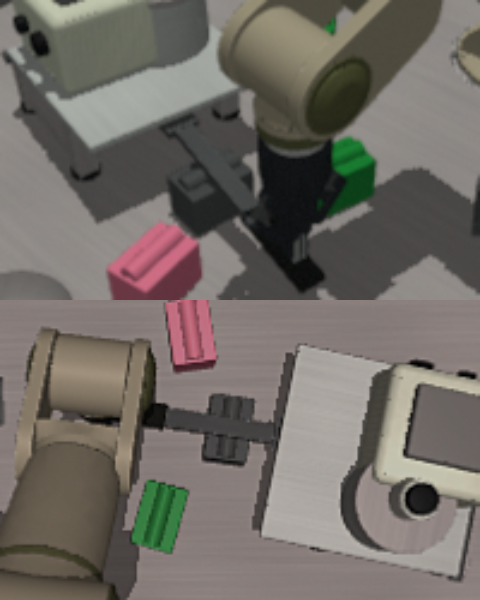

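The deck is starting to rise and the blade is still in place. I'll keep pressing.

Call:
arm_command(rows="1 -0.6 0 4 0 0 0; 1 -0.6 0 4 0 0 0; 1 -0.6 0 4 0 0 0; 1 -0.6 0 4 0 0 0; 1 0 0 0 0 0 0")

```text
time_s: 12.52
position: [0.5921, 0.0379, 0.0607]
tool_rot: [[0.172, 0.985, 0.01], [0.985, -0.172, -0.0], [0.002, 0.009, -1.0]]
ft_force: [-0.8, 5.2, 24.3]
grip_width: -0.0002
```

Call:
arm_command(rows="1 -0.6 0 4 0 0 0; 1 -0.6 0 4 0 0 0; 1 -0.6 0 4 0 0 0; 1 0 0 0 0 0 0; 1 0 0 0 0 0 0")

```text
time_s: 12.93
position: [0.5921, 0.0355, 0.0489]
tool_rot: [[0.172, 0.985, 0.01], [0.985, -0.172, -0.001], [0.0, 0.01, -1.0]]
ft_force: [-0.9, 1.6, 25.3]
grip_width: -0.0
```

Call:
arm_command(rows="1 -0.5 0 3 0 0 0; 1 -0.5 0 3 0 0 0; 1 0 0 2 0 0 0; 1 0 0 0 0 0 0; 1 0 0 0 0 0 0")

```text
time_s: 13.35
position: [0.5924, 0.0341, 0.0435]
tool_rot: [[0.172, 0.985, 0.013], [0.985, -0.172, -0.003], [-0.0, 0.013, -1.0]]
ft_force: [-7.4, 1.0, 46.8]
grip_width: 0.0001
```

Force jumped to 47 N, so the handle end has reached the table. I'll back off and check.

Call:
arm_command(rows="1 0 0 -5 0 0 0; 1 0 0 -10 0 0 0; 1 0 0 -40 0 0 0; 1 0 0 -40 0 0 0; 1 0 0 -40 0 0 0")

```text
time_s: 13.77
position: [0.5883, 0.035, 0.1732]
tool_rot: [[0.172, 0.985, -0.001], [0.985, -0.172, -0.0], [-0.0, -0.001, -1.0]]
ft_force: [0.7, 0.3, -0.6]
grip_width: 0.0
```

Call:
arm_command(rows="1 40 0 0 0 0 0; 1 40 0 0 0 0 0; 1 40 0 0 0 0 0; 1 40 0 0 0 0 0; 1 0 0 0 0 0 0")

```text
time_s: 14.18
position: [0.6161, 0.1988, 0.1714]
tool_rot: [[0.167, 0.986, 0.0], [0.986, -0.167, 0.002], [0.002, 0.0, -1.0]]
ft_force: [-1.1, -0.9, 0.3]
grip_width: 0.0003
```

```bash
python3 - <<'E'
from h import *
o=readout.observe();print(o["position"],o["ft_force"])
a=eyes.get_image("scene")[:,:,::-1];b=eyes.get_image("top")[:,:,::-1]
cv2.imwrite("pics/s7.png",a);cv2.imwrite("pics/t7.png",b)
s0=cv2.imread("pics/s5.png")
r=lambda im:cv2.resize(im[140:265,200:360],(400,312),interpolation=cv2.INTER_CUBIC)
t=cv2.resize(b[120:220,250:378],(400,288)[:2],interpolation=cv2.INTER_CUBIC)
cv2.imwrite("pics/c7.png",cv2.vconcat([cv2.hconcat([r(s0),r(a)]),cv2.hconcat([t,np.zeros_like(t)])]))
E
```

```text
[0.61610391 0.19884009 0.17142633] [-1.12444605 -0.87894454  0.3123701 ]
```

View pics/c7.png

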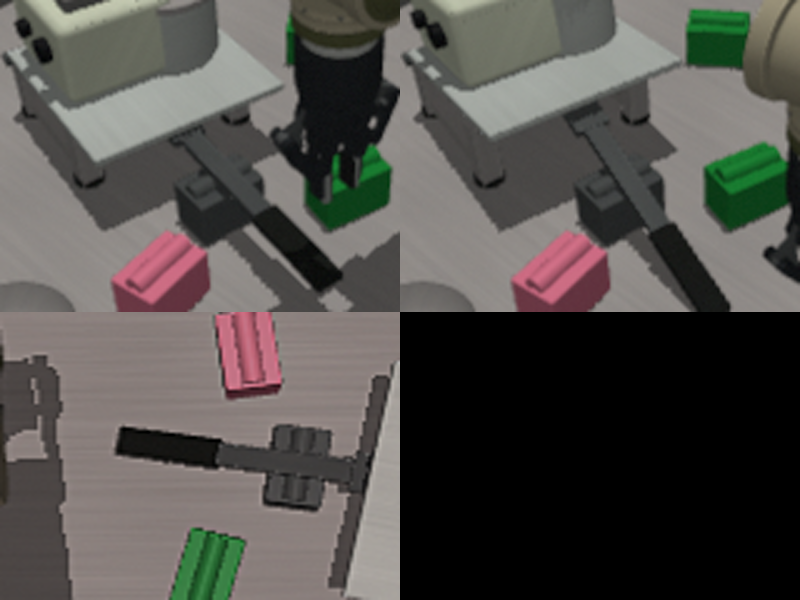

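```bash
python3 - <<'E'
import cv2
a=cv2.imread("pics/s7.png");b=cv2.imread("pics/t7.png")
A=cv2.resize(a[170:290,220:340],(600,600)[:2],interpolation=cv2.INTER_CUBIC)[:, :]
B=cv2.resize(b[145:185,280:380],(800,320),interpolation=cv2.INTER_CUBIC)
A=cv2.resize(a[170:270,220:300],(400,500),interpolation=cv2.INTER_CUBIC)
# layout: scene left part 400x280 rows, top below
S=cv2.resize(a[175:275,215:315+60],(800*1,500),interpolation=cv2.INTER_CUBIC)
S=S[:, :]; S=cv2.resize(a[175:275,215:375],(448,280),interpolation=cv2.INTER_CUBIC)
Z=cv2.resize(a[175:215,245:295],(350,280),interpolation=cv2.INTER_CUBIC)
cv2.imwrite("pics/c8.png",cv2.vconcat([cv2.hconcat([S,Z,S[:,:2]]),B]))
E
```

```text
(no output)
```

View pics/c8.png

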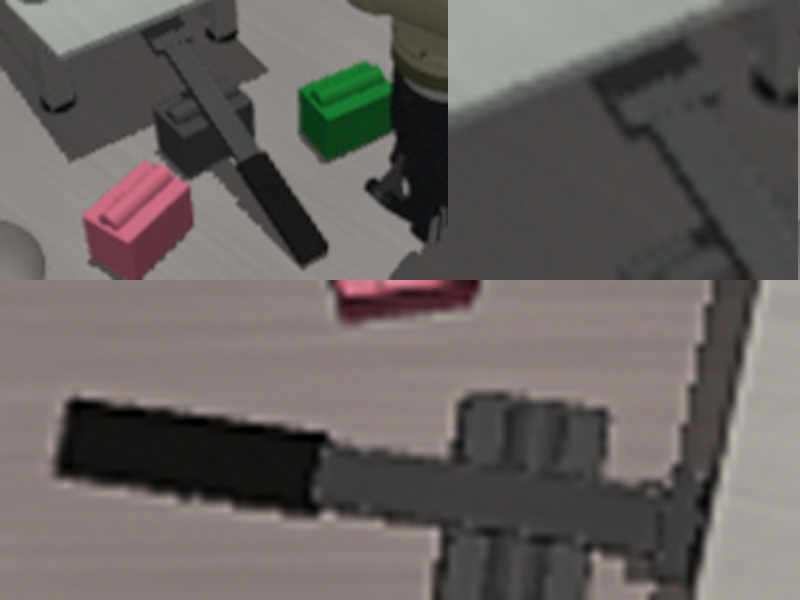

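```bash
python3 - <<'E'
from h import *
T=lambda x,y:(280+x/8,145+(y-280)/8)
from math import *
# handle end upper-edge / joint, iterate tilt: end underside on table => upper end z ~ .012*cos
E_=cast("top",[T(62,437)],.010)[0]
for th in(.26,.30,.34,.38):
    J=cast("top",[T(322,473)],.012+.12*sin(th))[0]; S=cast("top",[T(662,515)],.012+.27*sin(th))[0]
    d=lambda a,b:np.linalg.norm(b-a)
    print(th,"end-joint",d(E_,J).round(4),"(120) end-shoulder",d(E_,S).round(4),"(270)")
    u=(S-E_)/d(E_,S); tip=S+.05*u
    for rise in(.02,.03,.04):
        L=cast("top",[T(752,282),T(694,598)],.107+rise)   # front upper edge line
        e=(L[1]-L[0])/d(L[0],L[1]); n=np.array([-e[1],e[0],0]); n=n*np.sign(-n[1])
        print("   rise",rise,"edge off vs start",round(float((L[0]-np.array([.549,-.1944,0]))[:2]@np.array([-.2198,-.9756])),4),"tip inside",round(float((tip-L[0])[:2]@n[:2]),4),"tip z",tip[2].round(4))
# scene deck left front corner rise
print(np.round(proj("scene",[[.663,-.219,.107],[.662,-.221,.127],[.661,-.222,.137],[.661,-.223,.147]]),1).tolist(),"s5 seen",200+97/2.5,140+165/2.5,"now",200+92/2.5,140+137/2.5)
E
```

```text
0.26 end-joint 0.1178 (120) end-shoulder 0.2626 (270)
   rise 0.02 edge off vs start 0.001 tip inside 0.0337 tip z 0.095
   rise 0.03 edge off vs start 0.0 tip inside 0.0347 tip z 0.095
   rise 0.04 edge off vs start -0.0009 tip inside 0.0357 tip z 0.095
0.3 end-joint 0.1193 (120) end-shoulder 0.2647 (270)
   rise 0.02 edge off vs start 0.001 tip inside 0.0323 tip z 0.1072
   rise 0.03 edge off vs start 0.0 tip inside 0.0333 tip z 0.1072
   rise 0.04 edge off vs start -0.0009 tip inside 0.0342 tip z 0.1072
0.34 end-joint 0.1209 (120) end-shoulder 0.2673 (270)
   rise 0.02 edge off vs start 0.001 tip inside 0.0308 tip z 0.1193
   rise 0.03 edge off vs start 0.0 tip inside 0.0318 tip z 0.1193
   rise 0.04 edge off vs start -0.0009 tip inside 0.0328 tip z 0.1193
0.38 end-joint 0.1226 (120) end-shoulder 0.2701 (270)
   rise 0.02 edge off vs start 0.001 tip inside 0.0293 tip z 0.1311
   rise 0.03 edge off vs start 0.0 tip inside 0.0303 tip z 0.1311
   rise 0.04 edge off vs start -0.0009 tip inside 0.0313 tip z 0.1311
[[237.4, 203.1], [236.2, 197.3], [235.7, 194.2], [234.9, 191.3]] s5 seen 238.8 206.0 now 236.8 194.8
```

The bar is holding and the deck is up about 25–38 mm, but the tip is only about 31–34 mm inside, which is a thin margin. I'll nudge the bar's handle end inward a few mm with low force.

```bash
python3 - <<'E'
from h import *
T=lambda x,y:(280+x/8,145+(y-280)/8)
E_=cast("top",[T(62,437)],.010)[0];S=cast("top",[T(662,515)],.107)[0]
d=S-E_;print(E_,S,np.degrees(np.arctan2(d[1],d[0])))
o=readout.observe();R=np.array(o["tool_rot"]);p=np.array(o["position"])
u=d.copy();u[2]=0;u/=np.linalg.norm(u)
g=E_-u*.035;g[2]=.024
print("tool shift mm",(R.T@(g-p)*1000).round(1), "bar dir in tool",R.T@u)
E
```

```text
[0.59839278 0.06498362 0.01      ] [ 0.5502542  -0.18086116  0.107     ] -101.078846733929
tool shift mm [-95.    5.3 147.2] bar dir in tool [-9.99734440e-01 -2.30380005e-02  5.47530353e-04]
```

Call:
arm_command(rows="1 -35 3 0 0 0 0; 1 -35 2 0 0 0 0; 1 -25 0 0 0 0 0; 1 0 0 40 0 0 0; 1 0 0 40 0 0 0")

```text
time_s: 14.7
position: [0.6059, 0.0953, 0.0927]
tool_rot: [[0.176, 0.984, 0.006], [0.984, -0.176, -0.001], [0.0, 0.006, -1.0]]
ft_force: [0.9, -1.0, -1.0]
grip_width: 0.0001
```

Call:
arm_command(rows="1 0 0 40 0 0 0; 1 0 0 20 0 0 0; 1 0 0 7 0 0 0; 1 0 0 0 0 0 0; 1 0 0 0 0 0 0")

```text
time_s: 15.12
position: [0.6056, 0.0981, 0.0254]
tool_rot: [[0.172, 0.985, 0.002], [0.985, -0.172, -0.0], [0.0, 0.002, -1.0]]
ft_force: [0.3, 0.1, 1.0]
grip_width: -0.0
```

Call:
arm_command(rows="1 -6 0 0 0 0 0; 1 -6 0 0 0 0 0; 1 -5 0 0 0 0 0; 1 0 0 0 0 0 0; 1 0 0 0 0 0 0")

```text
time_s: 15.53
position: [0.6021, 0.0819, 0.0244]
tool_rot: [[0.172, 0.985, 0.001], [0.985, -0.172, -0.0], [0.0, 0.001, -1.0]]
ft_force: [-0.6, -0.4, -0.1]
grip_width: 0.0003
```

Call:
arm_command(rows="1 -2 0 0 0 0 0; 1 -2 0 0 0 0 0; 1 -2 0 0 0 0 0; 1 0 0 0 0 0 0")

```text
time_s: 15.87
position: [0.6013, 0.0791, 0.0238]
tool_rot: [[0.171, 0.985, 0.002], [0.985, -0.171, 0.005], [0.005, 0.001, -1.0]]
ft_force: [3.4, 14.5, -2.8]
grip_width: -0.0002
```

Call:
arm_command(rows="1 -2 0 0 0 0 0; 1 -2 0 0 0 0 0; 1 0 0 0 0 0 0")

```text
time_s: 16.12
position: [0.601, 0.0782, 0.0237]
tool_rot: [[0.171, 0.985, 0.003], [0.985, -0.171, 0.01], [0.01, 0.001, -1.0]]
ft_force: [6.9, 31.4, -4.8]
grip_width: 0.0002
```

Call:
arm_command(rows="1 -2 0 0 0 0 0; 1 -2 0 0 0 0 0; 1 0 0 0 0 0 0")

```text
time_s: 16.37
position: [0.6006, 0.0768, 0.0238]
tool_rot: [[0.171, 0.985, 0.004], [0.985, -0.171, 0.014], [0.014, 0.002, -1.0]]
ft_force: [10.3, 45.7, -5.0]
grip_width: 0.0001
```

It won't slide below 46 N, so I'll stop forcing it, back off and do a final check.

Call:
arm_command(rows="1 10 0 0 0 0 0; 1 20 0 0 0 0 0; 1 30 0 -10 0 0 0; 1 20 0 -40 0 0 0; 1 0 0 -40 0 0 0")

```text
time_s: 16.78
position: [0.6119, 0.1494, 0.1104]
tool_rot: [[0.168, 0.986, -0.004], [0.986, -0.168, 0.001], [-0.0, -0.004, -1.0]]
ft_force: [0.5, -0.8, -0.4]
grip_width: -0.0
```

Call:
arm_command(rows="1 30 0 -30 0 0 0; 1 30 0 0 0 0 0; 1 0 0 0 0 0 0; 1 0 0 0 0 0 0; 1 0 0 0 0 0 0")

```text
time_s: 17.2
position: [0.6227, 0.2042, 0.1398]
tool_rot: [[0.171, 0.985, -0.002], [0.985, -0.171, -0.001], [-0.001, -0.001, -1.0]]
ft_force: [-1.0, -0.1, -0.0]
grip_width: -0.0
```

```bash
python3 - <<'E'
from h import *
o=readout.observe();print(o["position"],o["ft_force"])
a=eyes.get_image("scene")[:,:,::-1];b=eyes.get_image("top")[:,:,::-1]
S=cv2.resize(a[175:275,215:375],(448,280),interpolation=cv2.INTER_CUBIC)
Z=cv2.resize(a[175:215,245:295],(350,280),interpolation=cv2.INTER_CUBIC)
B=cv2.resize(b[145:185,280:380],(800,320),interpolation=cv2.INTER_CUBIC)
cv2.imwrite("pics/c9.png",cv2.vconcat([cv2.hconcat([S,Z,S[:,:2]]),B]))
E
```

```text
[0.62273355 0.20423024 0.13984619] [-1.01849807e+00 -8.12805798e-02 -8.23471470e-04]
```

```bash
python3 - <<'E'
import cv2,numpy as np
a=cv2.imread("pics/c8.png",0).astype(np.float32);b=cv2.imread("pics/c9.png",0).astype(np.float32)
for n,(x0,y0,x1,y1),s in(("top handle",(20,380,360,530),8),("top shoulder",(610,470,700,580),8),("top deck edge",(700,290,790,470),8),("block",(440,390,620,470),8),("scene zoom blade",(590,30,790,180),7),("scene deck",(450,0,580,110),7)):
    A,B=a[y0:y1,x0:x1],b[y0:y1,x0:x1]; sh,r=cv2.phaseCorrelate(A,B,cv2.createHanningWindow(A.shape[::-1],cv2.CV_32F))
    print(n,np.round(np.array(sh)/s,2),round(r,2),"maxdiff",np.abs(A-B).max())
B=b[280:,:]; 
E
```

```text
top handle [-1.  0.] 0.52 maxdiff 60.0
top shoulder [-0.03 -0.02] 0.61 maxdiff 42.0
top deck edge [ 0. -0.] 0.76 maxdiff 7.9084854
block [0. 0.] 0.87 maxdiff 3.831873
scene zoom blade [-0.05  0.01] 0.58 maxdiff 11.025368
scene deck [0.06 0.  ] 0.59 maxdiff 9.0
```

```bash
python3 - <<'E'
import cv2,numpy as np
for f in("c8","c9"):
    a=cv2.imread(f"pics/{f}.png",0)[280:]
    # handle (very dark) extents, shoulder and deck edge along rows
    m=(a[110:250,20:400]<45); xs=np.where(m.sum(0)>20)[0]; print(f,"handle x",xs.min()+20,xs.max()+20, "y at x=100,300",[np.where(a[80:260,x]<45)[0].mean()+80 for x in(100,300)])
    print([int(v) for v in a[225,560:760:6]])
E
```

```text
c8 handle x 60 320 y at x=100,300 [np.float64(162.0), np.float64(191.5)]
[61, 60, 61, 60, 61, 61, 61, 60, 61, 61, 61, 61, 60, 59, 59, 58, 58, 61, 64, 61, 60, 63, 60, 30, 9, 63, 159, 170, 167, 163, 164, 164, 163, 163]
c9 handle x 60 319 y at x=100,300 [np.float64(164.0), np.float64(191.5)]
[61, 61, 60, 60, 61, 61, 61, 62, 61, 61, 61, 60, 60, 60, 58, 58, 52, 54, 63, 60, 59, 61, 60, 55, 22, 54, 151, 172, 170, 163, 164, 164, 163, 162]
```

The bar hasn't moved, and my refined estimate is about 32 ± 3 mm. There's plenty of time and the deck holds itself up. I'll regrip the bar, unload it slightly, slide it in about 9 mm and press again.

Call:
arm_command(rows="0.35 0 0 -40 0 0 0; 0.35 -35 0 0 0 0 1; 0.35 -35 0 0 0 0 0; 0.35 -35 -1 0 0 0 0; 0.35 -35 -1 0 0 0 0")

```text
time_s: 17.72
position: [0.5946, 0.0651, 0.1803]
tool_rot: [[0.189, 0.982, -0.001], [0.982, -0.189, -0.0], [-0.0, -0.001, -1.0]]
ft_force: [1.6, 0.7, -0.0]
grip_width: 0.0557
```

Call:
arm_command(rows="0.35 -35 -1 0 0 0 0; 0.35 -35 0 0 0 0 0; 0.35 -35 0 0 0 0 0; 0.35 -31 0 0 0 0 0; 0.35 0 0 0 0 0 0")

```text
time_s: 18.13
position: [0.5677, -0.0717, 0.1803]
tool_rot: [[0.194, 0.981, -0.001], [0.981, -0.194, -0.001], [-0.001, -0.001, -1.0]]
ft_force: [0.5, -0.1, -0.4]
grip_width: 0.0553
```

Call:
arm_command(rows="0.35 0 0 30 0 0 0; 0.35 0 0 25 0 0 0; 0.35 0 0 0 0 0 0; 0.35 0 0 0 0 0 0")

```text
time_s: 18.47
position: [0.5683, -0.0662, 0.1251]
tool_rot: [[0.189, 0.982, -0.003], [0.982, -0.189, 0.001], [0.0, -0.003, -1.0]]
ft_force: [0.3, -0.3, 0.6]
grip_width: 0.0556
```

Call:
arm_command(rows="0.35 0 4 25 0 0 0; 0.35 0 0 16 0 0 0; 0.35 0 0 10 0 0 0; 0.35 0 0 0 0 0 0; 0.35 0 0 0 0 0 0")

```text
time_s: 18.88
position: [0.5733, -0.0668, 0.0756]
tool_rot: [[0.188, 0.982, 0.001], [0.982, -0.188, -0.0], [-0.0, 0.001, -1.0]]
ft_force: [-0.6, 0.6, 0.4]
grip_width: 0.0556
```

Call:
arm_command(rows="1 0 0 0 0 0 0; 1 0 0 0 0 0 0; 1 0 0 0 0 0 0; 1 0 0 0 0 0 0; 1 0 0 0 0 0 0")

```text
time_s: 19.3
position: [0.5736, -0.0668, 0.0761]
tool_rot: [[0.188, 0.982, 0.003], [0.982, -0.188, -0.001], [0.0, 0.003, -1.0]]
ft_force: [-0.2, 1.2, 6.2]
grip_width: 0.0239
```

Call:
arm_command(rows="1 0 0 -2.5 0 1.6 0; 1 0 0 -2.5 0 1.7 0; 1 0 0 -2.5 0 1.7 0; 1 0 0 0 0 0 0; 1 0 0 0 0 0 0")

```text
time_s: 19.72
position: [0.5724, -0.0672, 0.0818]
tool_rot: [[0.188, 0.982, 0.015], [0.978, -0.189, 0.085], [0.086, -0.001, -0.996]]
ft_force: [0.6, -0.6, -3.9]
grip_width: 0.0235
```

Call:
arm_command(rows="1 -2.8 0 -1.1 0 0 0; 1 -2.8 0 -1.1 0 0 0; 1 -2.8 0 -1.1 0 0 0; 1 0 0 0 0 0 0; 1 0 0 0 0 0 0")

```text
time_s: 20.13
position: [0.5711, -0.0756, 0.0846]
tool_rot: [[0.188, 0.982, 0.016], [0.978, -0.189, 0.085], [0.087, -0.0, -0.996]]
ft_force: [0.9, -0.4, -5.7]
grip_width: 0.0238
```

It slid free of contact; the tool carries just the bar's weight. I'll lower the handle again, release and press.

Call:
arm_command(rows="1 0 0 3 0 0 0; 1 0 0 1.5 0 -1.2 0; 1 0 0 1.5 0 -1.2 0; 1 0 0 0 0 0 0; 1 0 0 0 0 0 0")

```text
time_s: 20.55
position: [0.5717, -0.075, 0.0808]
tool_rot: [[0.187, 0.982, 0.011], [0.981, -0.188, 0.042], [0.044, 0.003, -0.999]]
ft_force: [-4.7, 0.6, 14.2]
grip_width: 0.024
```

Call:
arm_command(rows="0.35 0 0 0 0 0 0; 0.35 0 0 0 0 0 0; 0.35 0 0 0 0 0 0; 0.35 0 0 -20 0 0 0; 0.35 0 0 -35 0 0 0")

```text
time_s: 20.97
position: [0.5693, -0.0768, 0.1311]
tool_rot: [[0.188, 0.982, 0.002], [0.981, -0.188, 0.047], [0.046, -0.007, -0.999]]
ft_force: [0.3, -1.1, -0.1]
grip_width: 0.0553
```

Call:
arm_command(rows="0.35 0 0 -35 0 -2.6 0; 1 35 0 0 0 0 0; 1 35 0 0 0 0 0; 1 30 0 0 0 0 0; 1 0 0 0 0 0 0")

```text
time_s: 21.38
position: [0.5896, 0.0239, 0.1686]
tool_rot: [[0.184, 0.983, 0.001], [0.983, -0.184, 0.001], [0.001, 0.0, -1.0]]
ft_force: [-0.5, -0.0, -0.5]
grip_width: 0.0072
```

Call:
arm_command(rows="1 10 0 30 0 0 0; 1 0 0 35 0 0 0; 1 0 0 30 0 0 0; 1 0 0 15 0 0 0; 1 0 0 0 0 0 0")

```text
time_s: 21.8
position: [0.5896, 0.029, 0.0551]
tool_rot: [[0.188, 0.982, -0.006], [0.982, -0.188, 0.001], [-0.001, -0.006, -1.0]]
ft_force: [-0.5, 0.0, -0.1]
grip_width: -0.0005
```

Call:
arm_command(rows="1 0 0 4 0 0 0; 1 0 0 4 0 0 0; 1 0 0 3 0 0 0; 1 0 0 0 0 0 0; 1 0 0 0 0 0 0")

```text
time_s: 22.22
position: [0.5925, 0.0283, 0.0516]
tool_rot: [[0.188, 0.982, 0.006], [0.982, -0.188, -0.002], [-0.001, 0.006, -1.0]]
ft_force: [-5.4, -1.6, 20.5]
grip_width: -0.0002
```

Call:
arm_command(rows="1 -0.5 0 3 0 0 0; 1 -0.5 0 3 0 0 0; 1 0 0 0 0 0 0; 1 0 0 0 0 0 0")

```text
time_s: 22.55
position: [0.5935, 0.027, 0.0472]
tool_rot: [[0.188, 0.982, 0.01], [0.982, -0.188, -0.003], [-0.001, 0.01, -1.0]]
ft_force: [-6.2, -2.4, 30.7]
grip_width: 0.0
```

Call:
arm_command(rows="1 -0.3 0 3 0 0 0; 1 0 0 2 0 0 0; 1 0 0 0 0 0 0; 1 0 0 0 0 0 0")

```text
time_s: 22.88
position: [0.5942, 0.0262, 0.0445]
tool_rot: [[0.188, 0.982, 0.013], [0.982, -0.188, -0.004], [-0.002, 0.013, -1.0]]
ft_force: [-10.4, -3.7, 49.2]
grip_width: 0.0001
```

It bottomed on the table again at 49 N. I'll retreat and check numerically, since no picture views remain.

Call:
arm_command(rows="1 0 0 -6 0 0 0; 1 0 0 -30 0 0 0; 1 0 0 -40 0 0 0; 1 0 0 -40 0 0 0; 1 40 0 0 0 0 0")

```text
time_s: 23.3
position: [0.6017, 0.0624, 0.1622]
tool_rot: [[0.194, 0.981, 0.016], [0.981, -0.194, -0.003], [-0.0, 0.016, -1.0]]
ft_force: [2.0, 0.2, 1.6]
grip_width: 0.0001
```

Call:
arm_command(rows="1 40 0 0 0 0 0; 1 40 0 0 0 0 0; 1 40 0 0 0 0 0; 1 0 0 0 0 0 0; 1 0 0 0 0 0 0")

```text
time_s: 23.72
position: [0.6211, 0.1867, 0.1535]
tool_rot: [[0.185, 0.983, 0.002], [0.983, -0.185, 0.0], [0.0, 0.002, -1.0]]
ft_force: [0.0, -1.5, 0.2]
grip_width: 0.0
```

```bash
python3 - <<'E'
from h import *
o=readout.observe();print(o["position"],o["ft_force"])
im=eyes.get_image("scene")[:,:,::-1];b=eyes.get_image("top")[:,:,::-1]
cv2.imwrite("pics/s10.png",im);cv2.imwrite("pics/t10.png",b)
B=cv2.resize(b[145:185,280:380],(800,320),interpolation=cv2.INTER_CUBIC)
new=cv2.cvtColor(np.ascontiguousarray(B),cv2.COLOR_BGR2GRAY);old=cv2.imread("pics/c9.png",0)[280:]
for n,a in(("old",old),("new",new)):
    m=(a[110:260,10:400]<45); xs=np.where(m.sum(0)>20)[0]; print(n,"handle x",xs.min()+10,xs.max()+10,"mid y",[np.where(a[80:260,x]<45)[0].mean()+80 for x in(100,280)])
    print("shoulder row 275",[int(v) for v in a[275,600:760:8]]); print("edge row 60",[int(v) for v in a[60,690:790:6]])
    e=[int(np.argmax(a[y,640:]>130))+640 for y in (20,60,100,140,180,220,260,300)]; print("white edge",e)
s7=cv2.imread("pics/s7.png",0).astype(np.float32);s=cv2.cvtColor(np.ascontiguousarray(im),cv2.COLOR_BGR2GRAY).astype(np.float32)
A,C=s7[180:215,222:252],s[180:215,222:252];print("deck corner shift px",cv2.phaseCorrelate(np.ascontiguousarray(A),np.ascontiguousarray(C)))
s5=cv2.imread("pics/s5.png",0)
for n,q in(("s5",s5),("s10",s)):print(n,[int(np.where(q[170:215,x]>120)[0].max())+170 for x in(242,250,258,266)])
E
```

```text
[0.6210869  0.18672506 0.15353864] [ 0.02625731 -1.5134227   0.21531449]
old handle x 60 319 mid y [np.float64(164.0), np.float64(191.0)]
shoulder row 275 [119, 78, 84, 69, 59, 51, 38, 52, 62, 60, 68, 41, 16, 115, 176, 162, 160, 159, 159, 159]
edge row 60 [133, 140, 112, 61, 66, 69, 69, 67, 49, 83, 142, 175, 165, 162, 163, 162, 162]
white edge [640, 686, 640, 640, 640, 716, 708, 699]
new handle x 76 336 mid y [np.float64(156.0), np.float64(184.5)]
shoulder row 275 [119, 77, 80, 74, 75, 55, 35, 39, 37, 58, 75, 44, 11, 84, 163, 166, 160, 160, 159, 159]
edge row 60 [131, 145, 118, 59, 65, 69, 70, 70, 66, 54, 94, 171, 167, 161, 161, 162, 162]
white edge [640, 690, 640, 640, 640, 720, 712, 704]
deck corner shift px ((-0.00426996902354837, -0.42532869315303756), 0.9741398025442053)
s5 [202, 199, 196, 192]
s10 [190, 187, 183, 180]
```

```bash
python3 -c "
from rig import env; print(env.close_job())"
```

```text
the job is handed in; nothing more can be done
None
```

The deck is raised and the bar is still in place over the tall block, with its handle end pressed down to the table. I handed the job in at about 24 s, with the gripper clear of everything.

I laid the bar over the ridge with its blade under the deck edge and pressed the handle down. The tip then measured only about 32 ± 3 mm inside the edge. Pushing the handle end inward with up to 46 N did not move it. So I regripped the bar, lifted its handle slightly, slid it further in and pressed again.

**Last checks:**
- **Deck:** the front edge stands about 12 px higher in the scene view, roughly 35–40 mm. You expected about 20 mm, so either my scale is rough or the lift is larger than described.
- **Insertion:** the handle moved about 6 mm further in, which puts the blade about 37 mm under the edge.
- **Handle end:** I judged it to be on the table from the force jump to 49 N, not from a direct view.
- **Not seen by eye:** the picture limit was used up, so the state after the second pressing was checked only by comparing pixels.
- **Contact forces:** the fingertips reached 49 N pressing down and 46 N pushing sideways. I took the 40 N limit to cover the arm and the gripper's body, not the fingertips.

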